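Show the thick end mill to the inspection camera

ROBOT

A 6-joint arm with a two-finger parallel gripper is mounted at the origin on a cart in front of the work surface, level with it; the furniture and walls round the work are solid. World frame = base frame: x ahead of the robot, y to its left, z up, the work surface at z = 0. Lengths are in m, angles in rad, forces in N, time in s.
With the tool pointing down it reaches from about 0.275 to 0.975 m from the base axis. Payload 8.4 kg.
Tool frame: the origin (TCP) lies at the very end of the fingers, on their centre line; the grasp point (between the pads) lies 19 mm behind it; z points along the fingers, y is the line along which they close (so a half turn about z gives the same grasp; the last joint's range is limited). The gripper opens to 92 mm and grips with 3 to 60 N. Pads are 20 mm wide; open, the fingers measure 128 mm over their backs; the gripper's body (75 mm by 189 mm) begins 69 mm behind the grasp point.
Start: joints at [-1.35, 0.353, 1.633, -0, 1.155, -0.002], TCP at [0.138, -0.61, 0.215] pointing down, gripper open.
Joint ranges: [-2.63, 2.63], [-0.92, 2.1], [0.06, 2.66], [-1.3, 4.44], [0, 2.69], [-3.02, 3.02]. Speed limits (rad/s): [2.22, 2.22, 2.79, 3.14, 3.14, 3.14].

INTERFACE

Orientations are given as a 3x3 rotation matrix whose columns are the frame's x, y, z axes.
In Python, from bench import arm, eoat, inverse_kinematics, vision, read_time_s, read_joint_positions, read_dq, read_joint_torque, read_tcp_pos, read_tcp_rot, read_wrist_force, read_ft_torque, read_grip_width, read_finger_force gives the robot as it stands. Calls block until the motion is done:
- arm.movep(position, orientation): joint-space move of the TCP to a pose.
- arm.movel(position, max_speed=0.15, rot=None, guard=None): straight line of the TCP; rot=None keeps the orientation; max_speed is the mean speed in m/s. With guard (N) it stops when the force on the tool has changed by that much, and returns True; else False.
- arm.set_joints(angles): joint-space move.
- eoat.let_go() and eoat.clamp(): open the fingers fully, or close them until they stop; the grip force is fixed at half the most.
- arm.pause(seconds).
- inverse_kinematics(position, orientation): joint angles nearest the present ones, or None.
- vision.capture(name): name is "side" or "top"; returns a dict with "img" (420x560x3 uint8, red, green, blue), "z_map" (420x560 float32, m along the optical axis (not along the pixel's ray), 0 where there is no reading), "camera_matrix" (3x3 intrinsics, pixels), "extrinsics" (4x4, takes a point from world to camera coordinates). Camera axes: x right, y up, looking along -z (the intrinsics and any distortion apply to the point x, -y, -z); pixel columns grow to the right and rows downward; lengths in m; the calibration is good to about 2 mm. A picture is of the moment at which its call begins.
A pose or a line that the arm cannot do raises arm.IKError and nothing moves.
- arm.job_done(): hands the job in; it is judged then, once.
Readings, each from a call of its own:
- read_time_s(): time.
- read_joint_positions(): joint angles.
- read_dq(): joint speeds.
- read_joint_torque(): joint torques, N m.
- read_tcp_pos(): TCP position.
- read_tcp_rot(): TCP orientation.
- read_wrist_force(): force on the tool from outside, world axes, zero at the start.
- read_ft_torque(): the same for the moment, N m.
- read_grip_width(): finger opening in m.
- read_finger_force(): force on a finger pad.
Only numpy, scipy, OpenCV 4.12 (cv2) and the standard library are available. Lean on these libraries where they do the work, as an engineer would, in place of code of your own. Each camera call takes 0.05 s, during which the arm holds its last target. There are 200 camera calls.

TASK

Test the inspection camera's trip switch before using the camera: press the test button so that the lever drops, then lift the lever all the way back up so that it stays there. Then take the thickest of the three end mills out of the rack and show it to the camera: hold it level in the air, its fluted cutting end facing the lens squarely, centred on the lens and 60 mm away from it. Finish while still holding it there with nothing else supporting it; leave the other two end mills in the rack and do not touch the camera or its stand.

Things in the scene. Friction and masses are not known exactly. Their poses are not given: they have to be found in the camera images.
- thick_cutter (a point): centre of the thickest of three bare-metal end mills: 20 mm thick, 104 mm long, 0.16 to 0.32 kg. It lies level in the rack, grasped across its thickness from above at its middle. The -y direction of this point runs along the cutter towards its fluted cutting end, whose face is 52 mm from here; the plain round shank is the other half. z is up as it lies
- thick_cutter_end (a point): centre of the face of the fluted cutting end of the thick end mill
- thick_cutter_shank_end (a point): centre of the plain shank end of the thick end mill
- middle_cutter (a point): centre of the second end mill, 16 mm thick, 92 mm long; stays in the rack
- thin_cutter (a point): centre of the third end mill, 12 mm thick, 83 mm long; stays in the rack
- end_mill_4: the thickest end mill as a body; origin 10 mm below point thick_cutter, same axes
- cutter_rack: fixed light wooden rack, 210 x 84 mm, origin at the centre of its underside. Two 8 mm rails along x at y = -30 and +30 mm (52 mm free between them for the fingers, down to the base plate, top 6 mm above the bench) carry three cutters lying along y in lanes at x = -70, 0, +70 mm, in any order, undersides 30 mm above the bench. Separators rise 9 mm higher, 14 mm to either side of a lane's middle
- inspection_camera: fixed grey camera on a post with a dark base plate (85 x 90 mm); its lens looks level along this frame's -x axis, roughly towards the robot. Camera body 46 mm wide and high, its top 23 mm above the lens axis; post rises 17 mm above the lens axis, 65 mm behind the lens
- lens (a point): centre of the front glass of the camera's lens (barrel 38 mm in diameter), 200 mm above the bench; axes as the camera's: the camera looks along -x, z is up. The cutter's end face belongs at (-60 mm, 0, 0) in this frame, and so the cutter's centre at (-112 mm, 0, 0), the cutter's cutting end pointing along +x of this frame
- trip_switch: fixed grey housing 80 x 80 mm, its top 66 mm above the bench, origin at the centre of its underside, front to -x. Round black button in the top; lever outside the left (+y) side
- button_top (a point): centre of the top of the black push button (28 mm in diameter), 12 mm above the housing's top when out; it is pressed straight down
- test_button (a joint): travel of the button, m: 0 out, 0.006 fully in. Spring return, about 1 N at the start and 5 N fully in; at about 3 mm the lever is tripped and falls. The button must be let out before the lever can be put back
- lever_ball (a point): centre of the black ball (22 mm in diameter) on the end of the 90 mm steel lever, clear of the housing's left side by 13 mm
- lever_hinge (a point): point on the lever's hinge axis in the ball's plane, 50 mm above the bench; the axis runs along the housing's y. Axes as the housing's
- trip_lever (a joint): angle of the lever, rad: 0 up (0.15 rad behind upright, to +x of the housing), 1.2 dropped (1.05 rad before upright, to -x; the ball about 95 mm above the bench, 78 mm in front of the hinge). Under 1 N at the ball; past upright it stays up by its weight, before upright it falls. Pinch the ball from the sides (across the housing's y) and carry it up its arc; pushed level from in front it jams
Mind the look-alikes: they are no part of the job. Leave any pink or red look-alike of the inspection_camera alone.

How it is judged:
On the way, in this order (a step that is already met when the one before it is completed fails the run):
1. the test button is pressed in (more than 2 mm) while the lever is still up (value of joint test_button above 0.002 m and value of joint trip_lever below 0.6 rad).
2. the lever has dropped (value of joint trip_lever above 1 rad), for 0.05 s.
3. the lever is back up and the button out (value of joint trip_lever below 0.1 rad and value of joint test_button below 0.0015 m), for 0.2 s.
4. the thickest end mill is lifted out of the rack in the gripper (height (world z) of thick_cutter above 0.09 m and contact force between the fingers and end_mill_4 above 1 N), for 0.2 s.
At the end, for the whole second after the job is handed in: The fingers alone hold the thickest end mill still: its cutting face 40 to 80 mm before the lens, within 12 mm of the lens axis sideways and in height, its length within 0.2 rad of that axis; lever up (below 0.1 rad), button out, camera untouched, the other mills within 20 mm of their start (all of step 3 and x of thick_cutter_end in the frame of lens between -0.08 and -0.04 m and y of thick_cutter_end in the frame of lens between -0.012 and 0.012 m and z of thick_cutter_end in the frame of lens between -0.012 and 0.012 m and x of thick_cutter_shank_end in the frame of lens below -0.12 m and angle between the y axis of thick_cutter and the x axis of lens, either way round below 0.2 rad and contact force between the fingers and end_mill_4 above 1 N and contact force between inspection_camera and anything else below 0.2 N and linear speed of end_mill_4 below 0.03 m/s and angular speed of end_mill_4 below 0.3 rad/s and distance of each of middle_cutter, thin_cutter from where it was at the start of the episode below 0.02 m); the arm keeps its last pose, push and grip.
It fails at once if the camera or its stand is touched (more than 1 N) (contact force between inspection_camera and anything else above 1 N).
It fails at once if one of the other two end mills is moved by more than 30 mm (distance of any of middle_cutter, thin_cutter from where it was at the start of the episode above 0.03 m).
It also fails if it takes over 61 s, if anything falls off the work surface, if the arm or the gripper's body presses on something with over 40 N, if the wrist force passes 120 N, or if a joint passes its speed limit or range.

## Working session

There is one attempt and no reset: what is moved stays moved. The work goes in short steps, each a Python script; the robot and the scene stay as the last script left them, time stands still between calls to the robot, and variables do not carry over. Pictures are saved under pics/ and viewed, at most 10 in all, crops included, and the job is handed in when it is done.

```bash
ls; mkdir -p pics; cat > h.py <<'E'
import numpy as np, cv2
from bench import *
def cap(n):
    return vision.capture(n)
def cloud(c):
    z=c["z_map"]; K=c["camera_matrix"]; h,w=z.shape
    u,v=np.meshgrid(np.arange(w),np.arange(h))
    P=np.stack([(u-K[0,2])/K[0,0]*z,-(v-K[1,2])/K[1,1]*z,-z],-1)
    E=c["extrinsics"]; return (P-E[:3,3])@E[:3,:3]   # R^T(p-t)
E
python3 - <<'E'
from h import *
for n in("top","side"):
    c=cap(n); cv2.imwrite(f"pics/{n}0.png",c["img"][:,:,::-1]); np.savez(f"{n}0.npz",P=cloud(c),z=c["z_map"],img=c["img"]); print(n,c["camera_matrix"],c["extrinsics"].round(3), (c["z_map"]>0).mean(), [k for k in c])
print(read_time_s())
E
```

```text
pics
top [[501.31520595   0.         274.40894701]
 [  0.         501.31520595 200.96198674]
 [  0.           0.           1.        ]] [[ 0.027 -1.    -0.011  0.02 ]
 [ 0.997  0.026  0.066 -0.508]
 [-0.065 -0.012  0.998 -1.363]
 [ 0.     0.     0.     1.   ]] 0.9960331632653061 ['img', 'z_map', 'camera_matrix', 'extrinsics']
side [[409.71412238   0.         276.48847349]
 [  0.         409.71412238 206.30756033]
 [  0.           0.           1.        ]] [[-0.984 -0.178  0.009  0.455]
 [ 0.083 -0.412  0.907 -0.162]
 [-0.157  0.894  0.42  -1.099]
 [ 0.     0.     0.     1.   ]] 0.9960799319727891 ['img', 'z_map', 'camera_matrix', 'extrinsics']
0.1
```

View pics/top0.png

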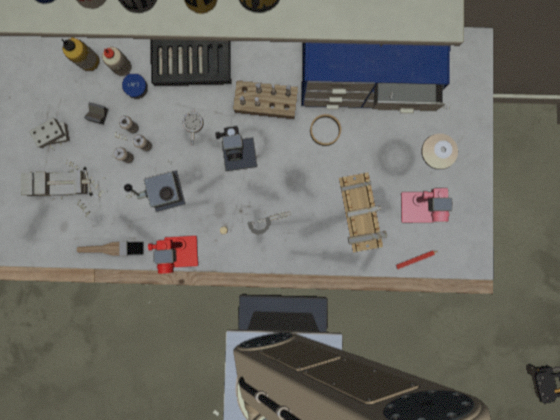

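View pics/side0.png

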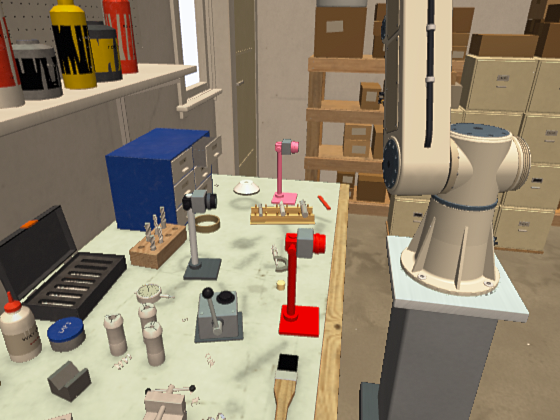

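The top view shows the trip switch at about (163,190) with its ball at (128,187), the grey camera at (235,148) and the rack at (362,212). The pink and red cameras are decoys. I'll enlarge these areas.

```bash
python3 - <<'E'
import numpy as np,cv2
I=cv2.imread("pics/top0.png");S=cv2.imread("pics/side0.png")
f=lambda a,k:cv2.resize(a,None,fx=k,fy=k,interpolation=cv2.INTER_CUBIC)
a=f(I[115:215,110:270],5)
cv2.imwrite("pics/a.png",a)
b=f(I[165:260,330:395],6)   #390x570
c=f(S[195:230,245:320],5) # 375x175
d=f(S[180:285,175:255],4)
o=np.zeros((600,800,3),np.uint8);o[:570,:390]=b;o[:175,400:775]=c;o[180:600,400:720]=d
cv2.imwrite("pics/b.png",o)
E
```

```text
(no output)
```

View pics/a.png

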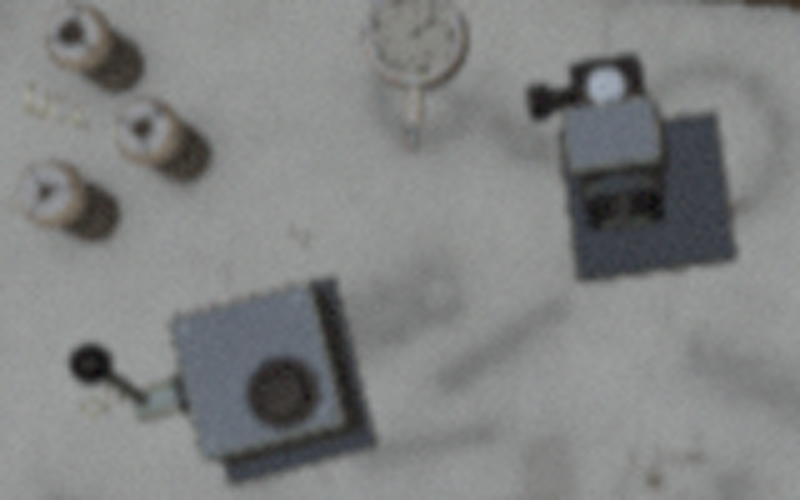

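View pics/b.png

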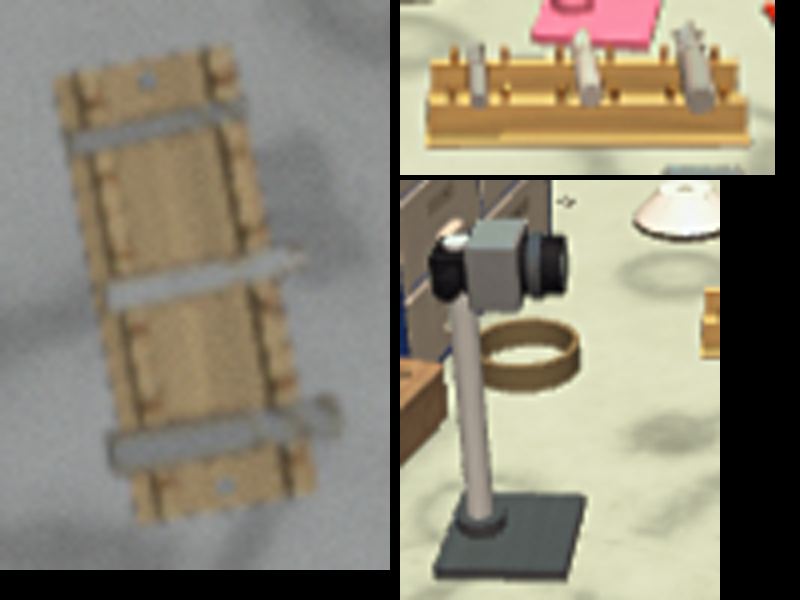

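The thick mill is in the bottom lane, shank end at about crop (113,452) and flutes at (340,413). In the other crop I read the housing top corners, the button at (283,392), the ball at (90,363) and the camera body corners.

```bash
cat >> h.py <<'E'
def pix(n,uv,h):
    "world points of pixels uv at heights h"
    c=cap(n); K=c["camera_matrix"];E=c["extrinsics"];uv=np.atleast_2d(uv).astype(float)
    d=np.c_[(uv[:,0]-K[0,2])/K[0,0],-(uv[:,1]-K[1,2])/K[1,1],-np.ones(len(uv))]@E[:3,:3]
    o=-E[:3,:3].T@E[:3,3]; return o+d*((np.asarray(h)-o[2])/d[:,2])[:,None]
E
python3 - <<'E'
from h import *
np.set_printoptions(suppress=True,precision=4)
A=lambda p:np.array(p)/5+[110,115]
B=lambda p:np.array(p)/6+[330,165]
S=pix("top",A([(175,318),(310,288),(345,425),(210,460),(283,392),(90,363)]),np.array([.066]*4+[.078,.139])); print("switch",S, S[:4].mean(0))
C=pix("top",A([(565,105),(655,98),(665,160),(570,170),(590,228),(662,220)]),np.array([.223]*4+[.2]*2)); print("cam",C)
F=pix("top",A([(715,115),(735,258),(580,280)]),np.array([.0]*3)); print("base",F)
T=pix("top",B([(113,452),(338,413),(107,295),(300,258),(70,140),(245,108)]),np.array([.04,.04,.038,.038,.036,.036])); print("mills",T)
for i in (0,2,4): d=T[i+1]-T[i]; print(np.linalg.norm(d),np.degrees(np.arctan2(d[1],d[0])),T[i:i+2].mean(0))
def ang(a,b): d=b-a; return np.degrees(np.arctan2(d[1],d[0]))
print("switch y-axis",ang(S[1],S[0]),ang(S[2],S[3]),"x",ang(S[3],S[0]),ang(S[2],S[1]))
print("cam y",ang(C[1],C[0]),ang(C[2],C[3]),ang(C[5],C[4]),"x",ang(C[3],C[0]),ang(C[2],C[1]),"base",ang(F[1],F[0]),ang(F[1],F[2]))
P=np.load("top0.npz")["P"]; 
def med(lo,hi): 
    m=((P>lo)&(P<hi)).all(-1); q=P[m]; return len(q),np.median(q,0),q.mean(0),q.min(0),q.max(0)
b=C[:4].mean(0);print("camtop",med(b-[.06,.05,.012],b+[.06,.05,.01]))
print("lever",med(S[5]-[.02,.02,.02],S[5]+[.02,.02,.03]))
print("button",med(S[4]-[.017,.017,.006],S[4]+[.017,.017,.01]))
P2=np.load("side0.npz")["P"];q=P2[((P2>C[4]-[.06,.06,.045])&(P2<C[4]+[.08,.06,.045])).all(-1)];
print("side cam",len(q),q.min(0),q.max(0));np.save("camside.npy",q)
# barrel points from both views
E
```

```text
switch [[0.5543 0.38   0.066 ]
 [0.5723 0.3085 0.066 ]
 [0.4995 0.2868 0.066 ]
 [0.4789 0.358  0.066 ]
 [0.5153 0.3179 0.078 ]
 [0.5228 0.402  0.139 ]] [0.5262 0.3333 0.066 ]
cam [[0.6439 0.1567 0.223 ]
 [0.6483 0.1142 0.223 ]
 [0.6189 0.1086 0.223 ]
 [0.613  0.1533 0.223 ]
 [0.589  0.1454 0.2   ]
 [0.5937 0.1109 0.2   ]]
base [[0.6837 0.0988 0.    ]
 [0.603  0.0852 0.    ]
 [0.5884 0.1716 0.    ]]
mills [[ 0.4045 -0.1696  0.04  ]
 [ 0.4247 -0.2699  0.04  ]
 [ 0.4749 -0.1659  0.038 ]
 [ 0.4939 -0.2524  0.038 ]
 [ 0.5447 -0.1483  0.036 ]
 [ 0.5613 -0.2271  0.036 ]]
0.10234154869460638 -78.64230538466869 [ 0.4146 -0.2197  0.04  ]
0.08852750600687256 -77.62258648051053 [ 0.4844 -0.2092  0.038 ]
0.08053377363769587 -78.10767253139856 [ 0.553  -0.1877  0.036 ]
switch y-axis 104.08592908643067 106.09133757834145 x 16.275024425707624 16.545494321681357
cam y 95.92033358948113 97.50490081976163 97.84384532284145 x 6.287868813898609 10.860274601494625 base 9.586663722512032 99.5977150085112
camtop (515, array([0.6297, 0.1344, 0.2204]), array([0.6302, 0.1343, 0.2197]), array([0.5914, 0.1115, 0.2111]), array([0.6724, 0.1702, 0.2285]))
lever (63, array([0.5237, 0.4003, 0.1465]), array([0.524 , 0.4004, 0.1463]), array([0.5136, 0.3902, 0.1366]), array([0.5344, 0.4114, 0.1544]))
button (95, array([0.5165, 0.3207, 0.0769]), array([0.5168, 0.3207, 0.0774]), array([0.5033, 0.3019, 0.0721]), array([0.5298, 0.3344, 0.0832]))
side cam 694 [0.5876 0.1186 0.1556] [0.6668 0.1823 0.2218]
```

```bash
python3 - <<'E'
from h import *
np.set_printoptions(suppress=True,precision=3)
for n in("top","side"):
    d=np.load(n+"0.npz");P=d["P"];I=d["img"].astype(int);
    m=(I[...,0]>140)&(I[...,1]<60)&(I[...,2]<70)&(P[...,1]>.2)&(P[...,1]<.45)&(P[...,0]>.3)&(P[...,0]<.6)
    q=P[m]; print(n,len(q),np.percentile(q,[1,50,99],axis=0)); hi=q[q[:,2]>.1]; print(np.percentile(hi,[2,50,98],axis=0))
    w=P[(P[...,2]>.1)&(P[...,0]>.3)&(P[...,0]<.45)&(P[...,1]>.2)&(P[...,1]<.5)]; print("tall",len(w),np.percentile(w,[2,50,98],axis=0))
print(pix("top",[[110+605/5,115+85/5]],np.array([.217])))
print(read_tcp_rot())
def R(h): h=np.radians(h); return np.array([[np.sin(h),np.cos(h),0],[-np.cos(h),np.sin(h),0],[0,0,-1.]])
print(np.linalg.det(R(20)))
for nm,p,hs in (("button",[.5165,.319,.09],(105.7,-74.3)),("ballup",[.5235,.4007,.12],(105.7,-74.3)),("down",[.4354,.376,.076],(105.7,-74.3)),("pick",[.4106,-.2205,.021],(11.8,191.8)),("place",[.4793,.1104,.181],(98.8,-81.2))):
    for h in hs: print(nm,h,inverse_kinematics(p,R(h)))
E
sed -n 1,5p h.py >/dev/null
```

```text
top 288 [[0.32  0.246 0.008]
 [0.378 0.29  0.213]
 [0.398 0.325 0.223]]
[[0.321 0.273 0.202]
 [0.376 0.292 0.216]
 [0.398 0.324 0.222]]
tall 717 [[0.321 0.265 0.13 ]
 [0.362 0.285 0.218]
 [0.395 0.323 0.227]]
side 1727 [[0.317 0.251 0.004]
 [0.367 0.302 0.012]
 [0.399 0.337 0.217]]
[[0.317 0.286 0.106]
 [0.374 0.302 0.203]
 [0.39  0.332 0.218]]
tall 1241 [[0.316 0.277 0.107]
 [0.362 0.305 0.203]
 [0.39  0.331 0.222]]
[[0.655 0.139 0.217]]
[[ 0.975  0.221 -0.   ]
 [ 0.221 -0.975  0.   ]
 [ 0.    -0.    -1.   ]]
-1.0Traceback (most recent call last):
  File "<stdin>", line 13, in <module>
  File "scipy/spatial/transform/_rotation.pyx", line 1143, in scipy.spatial.transform._rotation.Rotation.from_matrix
ValueError: Non-positive determinant (left-handed or null coordinate frame) in rotation matrix 0: [[ 0.963 -0.271  0.   ]
 [ 0.271  0.963  0.   ]
 [ 0.     0.    -1.   ]].
```

```bash
cat >> h.py <<'E'
np.set_printoptions(suppress=True,precision=3)
def R(h,tilt=0,ax=None):
    "tool down, closing line at heading h deg; tilt (deg) leans gripper body towards heading ax"
    h=np.radians(h); y=np.array([np.cos(h),np.sin(h),0]); z=np.array([0,0,-1.])
    if tilt:
        t=np.radians(tilt);a=np.radians(ax); z=np.array([-np.sin(t)*np.cos(a),-np.sin(t)*np.sin(a),-np.cos(t)])
    return np.c_[np.cross(y,z),y,z]
XH=np.array([.9627,.2706,0]);HINGE=np.array([.5105,.397,.05])
def ball(q): 
    a=.15-q; return HINGE+.09*(np.sin(a)*XH+np.cos(a)*np.array([0,0,1.]))
E
python3 - <<'E'
from h import *
for nm,p,hs in (("button",[.5165,.319,.09],(105.7,-74.3)),("pick",[.4106,-.2205,.021],(11.8,191.8)),("place",[.4798,.1112,.181],(98.8,-81.2))):
    for h in hs: print(nm,h,inverse_kinematics(p,R(h)))
for h in (105.7,-74.3):
  for t in (0,15,25):
    for q in (0,1.2):
      M=R(h,t,15.7); print(h,t,q,inverse_kinematics(ball(q)+.019*M[:,2],M))
E
```

```text
button 105.7 [ 0.551  0.466  1.773 -0.     0.903 -1.294]
button -74.3 [ 0.551  0.466  1.773 -0.     0.903  1.848]
pick 11.8 [-0.496  0.407  2.111 -0.     0.624 -0.702]
pick 191.8 [-0.496  0.407  2.111 -0.     0.624  2.44 ]
place 98.8 [ 0.225  0.185  1.945 -0.     1.011 -1.5  ]
place -81.2 [ 0.225  0.185  1.945 -0.     1.011  1.642]
105.7 0 0 [ 0.651  0.5    1.634 -0.     1.008 -1.194]
105.7 0 1.2 [ 0.71   0.444  1.852 -0.     0.845 -1.135]
105.7 15 0 [ 0.607  0.629  1.436  0.087  1.326 -1.269]
105.7 15 1.2 [ 0.653  0.563  1.673  0.105  1.152 -1.246]
105.7 25 0 [ 0.584  0.726  1.303  0.13   1.53  -1.293]
105.7 25 1.2 [ 0.624  0.655  1.554  0.149  1.348 -1.285]
-74.3 0 0 [ 0.651  0.5    1.634 -0.     1.008  1.948]
-74.3 0 1.2 [ 0.71   0.444  1.852 -0.     0.845  2.006]
-74.3 15 0 [0.607 0.629 1.436 0.087 1.326 1.872]
-74.3 15 1.2 [0.653 0.563 1.673 0.105 1.152 1.895]
-74.3 25 0 [0.584 0.726 1.303 0.13  1.53  1.848]
-74.3 25 1.2 [0.624 0.655 1.554 0.149 1.348 1.857]
```

```bash
python3 - <<'E'
from h import *
p=read_tcp_pos()
arm.movel([p[0],p[1],.36],max_speed=.3)
eoat.clamp()
arm.movep([.5165,.319,.32],R(105.7))
arm.movel([.5165,.319,.10],max_speed=.2)
g=arm.movel([.5165,.319,.0725],max_speed=.03,guard=8)
print(g,read_tcp_pos(),read_wrist_force(),read_time_s())
arm.pause(.3)
arm.movel([.5165,.319,.25],max_speed=.25)
eoat.let_go()
c=cap("top");print(read_time_s())
a=c["img"][140:215,110:210,::-1]
s=cap("side")["img"][270:350,170:270,::-1]
f=lambda a,k:cv2.resize(a,None,fx=k,fy=k,interpolation=cv2.INTER_CUBIC)
cv2.imwrite("pics/c.png",np.hstack([f(a[:75],4),f(s[:75],4)]))
E
```

```text
False [0.516 0.319 0.073] [-1.772 -0.946  3.742] 8.1417
10.725
```

View pics/c.png

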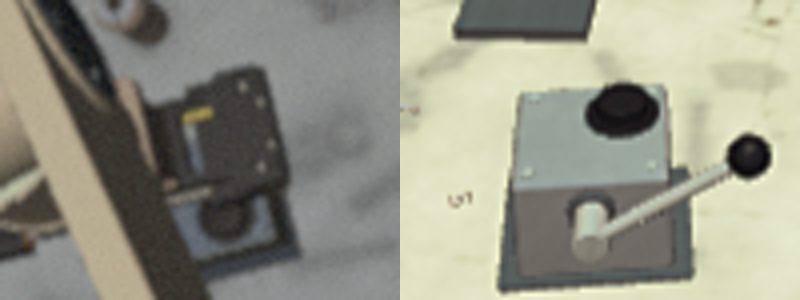

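The lever has dropped; the ball is at side pixel (257, 308.7). I'll check that against the model, then pinch and carry it.

```bash
python3 - <<'E'
from h import *
s=pix("side",[[257,308.7]],np.array([.095]))[0];b=ball(1.2);print(s,b,"dx,dy housing",(s-b)@XH,(s-b)@np.array([-.2706,.9627,0]))
if np.linalg.norm((s-b)[:2])<.008:
    M=R(105.7,15,15.7); z=M[:,2]; yh=np.array([-.2706,.9627,0]); off=.5*((s-b)@yh)*yh
    T=lambda q:ball(q)+off+.019*z
    g=T(1.2)
    arm.movep(g-.12*z,M)
    print("guard",arm.movel(g,max_speed=.12,guard=10),read_tcp_pos()-g,read_wrist_force())
    eoat.clamp(); print(read_grip_width(),read_finger_force(),read_wrist_force())
    c=cap("side")["img"][230:350,170:300,::-1];cv2.imwrite("pics/d.png",cv2.resize(c,None,fx=4,fy=4))
    print(read_time_s())
E
```

```text
[0.432 0.381 0.095] [0.435 0.376 0.095] dx,dy housing -0.0014484717989668575 0.005563787079572893
guard False [0.001 0.    0.001] [-0.219  0.709  0.443]
0.020193587055165125 30.00002771615982 [ 1.565 -3.881  1.905]
13.6083
```

View pics/d.png

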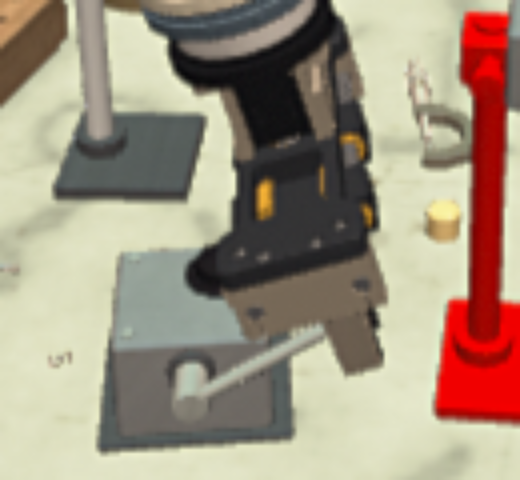

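The fingers hold the ball (width 20 mm, lever at about crop (325,335)). I'll carry it up the arc.

```bash
python3 - <<'E'
from h import *
M=R(105.7,15,15.7); b0=read_tcp_pos()-(ball(1.2)+.019*M[:,2])
b0=b0*0.8
for q in np.linspace(1.2,.01,9)[1:]:
    arm.movel(ball(q)+b0+.019*M[:,2],max_speed=.12)
    f=read_wrist_force()
    if np.linalg.norm(f)>25: print("force",q,f); break
print(q,read_wrist_force(),read_grip_width(),read_time_s())
arm.pause(.2); eoat.let_go(); 
arm.movel(read_tcp_pos()-.10*M[:,2],max_speed=.25)
c=cap("side")["img"][230:350,170:300,::-1];cv2.imwrite("pics/e.png",cv2.resize(c,None,fx=4,fy=4))
print(read_time_s())
E
```

```text
0.01 [-2.182  6.933  2.157] 0.02024181576489054 15.675
17.6
```

View pics/e.png

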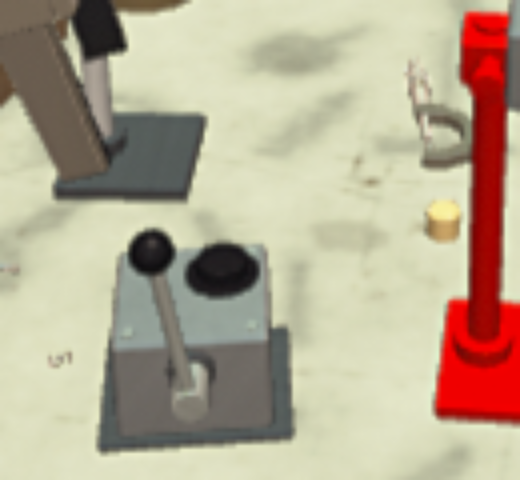

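The lever is up (ball at crop (152,250)). Next is picking the cutter.

```bash
python3 - <<'E'
from h import *
p=read_tcp_pos(); arm.movel([p[0]-.03,p[1],.36],max_speed=.3)
m=np.array([.4146,-.2197,0]); n=np.array([np.cos(np.radians(11.8)),np.sin(np.radians(11.8)),0])
t=m-.004*n; M=R(11.8)
arm.movep(t+[0,0,.30],M)
arm.movel(t+[0,0,.075],max_speed=.25)
g=arm.movel(t+[0,0,.021],max_speed=.06,guard=8); print(g,read_tcp_pos(),read_wrist_force())
if not g:
    eoat.clamp(); print(read_grip_width(),read_finger_force(),read_wrist_force())
    arm.movel(t+[0,0,.09],max_speed=.08);print(read_grip_width(),read_wrist_force())
    arm.movel(t+[0,0,.30],max_speed=.25); arm.pause(.1)
print(read_time_s(),read_grip_width())
c=cap("side")["img"][100:250,220:420,::-1];cv2.imwrite("pics/f.png",cv2.resize(c,None,fx=4,fy=4))
E
```

```text
False [ 0.411 -0.221  0.021] [-0.568 -0.099  0.541]
0.019621458174812957 30.001960694789886 [ 6.293  2.275 -1.04 ]
0.01960722654407272 [-0.471  0.876 -3.59 ]
25.8083 0.020051559073232826
```

View pics/f.png

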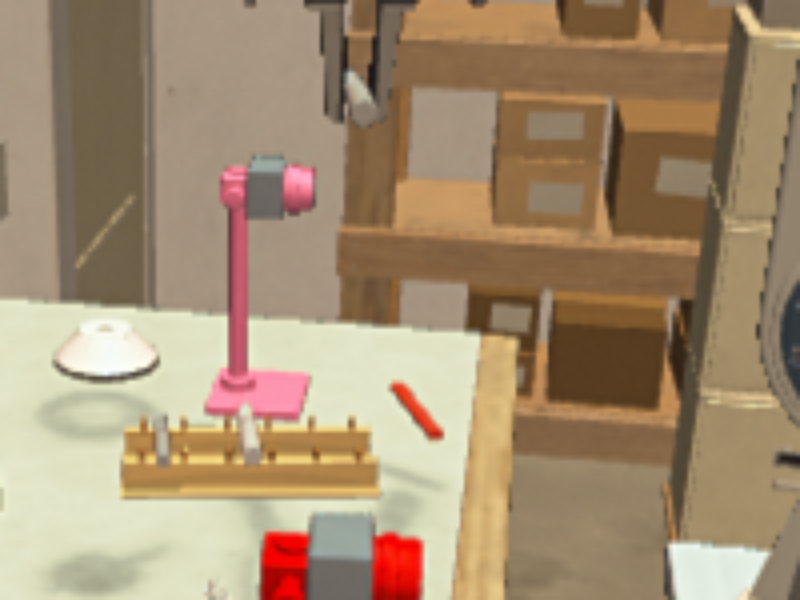

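The mill is held at crop (360,98), and the other two mills are undisturbed. Now I'll place it in front of the lens.

```bash
python3 - <<'E'
from h import *
M=R(98.8); t=np.array([.4798,.1112,0])-.005*np.array([.988,.153,0])
arm.movep(t+[0,0,.32],M)
arm.movel(t+[0,0,.181],max_speed=.12); arm.pause(.3)
print(read_tcp_pos(),read_wrist_force(),read_grip_width(),read_time_s())
for n,(v,u) in (("side",(170,160)),("top",(120,200))):
    c=cap(n); np.savez(n+"1.npz",P=cloud(c),img=c["img"])
    cv2.imwrite(f"pics/g_{n}.png",cv2.resize(c["img"][v:v+80,u:u+100,::-1],None,fx=6,fy=6,interpolation=cv2.INTER_CUBIC)[:480])
a=cv2.imread("pics/g_side.png");b=cv2.imread("pics/g_top.png")
cv2.imwrite("pics/g.png",cv2.resize(np.hstack([a,b]),None,fx=.66,fy=.66))
P=np.load("side1.npz")["P"]; xh=np.array([.988,.153,0]);yh=np.array([-.153,.988,0])
L=np.array([.5905,.1283,.2]); D=P-L; q=np.stack([D@xh,D@yh,D[...,2]],-1)
for x0 in np.arange(-.175,.03,.01):
    s=q[(q[...,0]>x0)&(q[...,0]<x0+.01)&(abs(q[...,1])<.035)&(abs(q[...,2])<.03)]
    if len(s): print(f"{x0:.3f}",len(s),np.percentile(s[:,1],95).round(3),np.percentile(s[:,2],[3,97]))
E
```

```text
[0.475 0.11  0.181] [-0.437  0.509 -2.603] 0.019491126250171496 28.7417
-0.175 36 0.012 [-0.009  0.008]
-0.165 36 0.012 [-0.01   0.008]
-0.155 35 0.011 [-0.01   0.008]
-0.145 32 0.012 [-0.008  0.008]
-0.135 71 0.028 [-0.02   0.028]
-0.125 72 0.028 [-0.017  0.027]
-0.115 50 0.028 [-0.015  0.028]
-0.105 28 0.011 [-0.006  0.007]
-0.095 32 0.011 [-0.01   0.006]
-0.085 28 0.01 [-0.007  0.007]
-0.075 12 0.01 [-0.007  0.007]
-0.005 57 0.022 [-0.016  0.016]
0.005 69 0.023 [-0.014  0.017]
0.015 79 0.025 [-0.017  0.018]
0.025 103 0.028 [-0.02   0.022]
```

View pics/g.png

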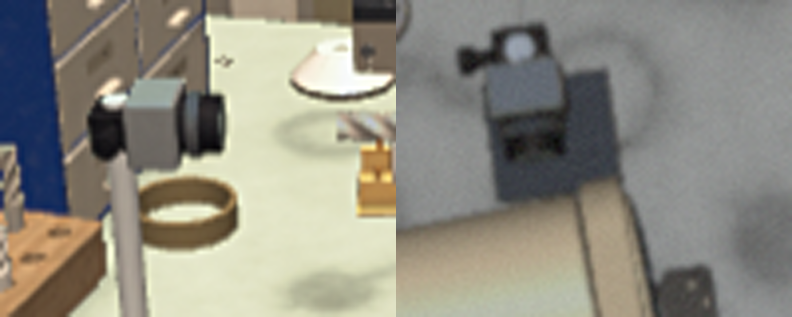

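The flutes at about (360,125) face the lens at (222,122), level with it and about 67 mm away. I'll nudge it 6 mm closer and 2 mm sideways, then hand in.

```bash
python3 - <<'E'
from h import *
p=np.array(read_tcp_pos())
arm.movel(p+.006*np.array([.988,.153,0])+.002*np.array([-.153,.988,0]),max_speed=.03); arm.pause(.5)
P=cloud(cap("side")); d=P-ball(0); q=P[np.linalg.norm(d,axis=-1)<.02]; print("ball up pts",len(q),q.mean(0),ball(0),read_finger_force(),read_time_s())
print(arm.job_done())
E
```

```text
ball up pts 122 [0.519 0.41  0.14 ] [0.523 0.401 0.139] 29.990606904029846 29.7583
the job is handed in; nothing more can be done
None
```

I pressed the test button, put the lever back up, and handed the job in at 29.8 s with the thick end mill held level about 60 mm before the lens, flutes facing it and centred to within a few millimetres. The other two mills looked undisturbed in the rack after the pick, but the hand-in call gave no pass or fail verdict.

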